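# Bring the laundry lamp over the coaster and light it

## Robot

A 6-joint arm with a two-finger parallel gripper is mounted at the origin on the work surface. World frame = base frame: x ahead of the robot, y to its left, z up, the work surface at z = 0. Lengths are in m, angles in rad, forces in N, time in s.
With the tool pointing down it reaches from about 0.35 to 0.8 m from the base axis. Payload 7.3 kg.
Tool frame: the origin (TCP) lies between the finger pads; the fingertips stand 19 mm ahead of it and the grasp point (between the pads) is the TCP; x points along the fingers, z is the direction in which the jaws open and shut, and the axes are right-handed (so a half turn about x gives the same grasp; the last joint's range is limited). The gripper opens to 85 mm and grips with 20 to 120 N. Pads are 22 mm wide; open, the fingers measure 114 mm over their backs; the gripper's body (76 mm by 85 mm) begins 54 mm behind the grasp point. The pads swing forward as they close: fully open they stand 13 mm farther back than shut.
Start: joints at [1.051, 0.342, 1.524, -0, 1.275, -0.146], TCP at [0.192, 0.489, 0.229] pointing down, gripper open.
Joint ranges: [-2.53, 2.53], [-0.77, 2.02], [0.04, 2.7], [-1, 4.14], [0.28, 2.66], [-3.11, 3.11]. Speed limits (rad/s): [2.57, 2.57, 3.14, 3.14, 3.14, 3.14].

## Interface

Orientations are given as a unit quaternion [x, y, z, w].
In Python, from plant import * gives the robot as it stands.
- The arm moves only by the tool carry_out, never from a script. Its argument "targets" is a list of rows, each a list of 7 numbers: the shift along the tool's x, y, z in m, then the turn, a rotation vector about the tool's x, y, z in degrees, then the opening, from 0 (shut) to 1 (fully open). In form: [[x, y, z, rx, ry, rz, jaw], ...]. A call has 1 to 12 rows; each row is the pose to reach, as a shift and turn from the pose commanded when the call began, along the tool's axes at that moment; what a row does not reach only later rows make up. A row lasts 1/8 s, in which the tool goes at most 62.5 mm and 10.7 degrees, less where a joint would pass 70% of its speed; a pose out of reach is approached as far as the arm can. A call with a gripper value outside its range is refused whole. The fingers move at their own pace and stop on an object; "force" is the grip in N (left out, the last holds). Time passes only in rows, so rows that repeat a pose let the fingers close. It gives the time, the measured TCP pose, the force and the opening at its end, in the units of the state.
- sense(): the state, without advancing time (a new reading comes with each control period).
- snapshot(name): name is "scene" or "top" or "wrist"; returns (picture, depth): 480x640x3 uint8, red, green, blue; 480x640 float32, m along the optical axis (not along the pixel's ray), 0 where there is no reading.
- camera_info(name): a dict with "fx", "fy", "cx", "cy" (pixels), "R" (3x3) and "t" (3): a world point X has camera coordinates R X + t. Camera axes: x right, y down, z forward; pixel columns grow to the right and rows downward; lengths in m; the calibration is good to about 2 mm. A picture is of the moment at which its call begins: read the wrist's pose just before it. camera_info takes no time and is no camera call; for the wrist camera it gives the pose at the moment of the call.
- close_job(): hands the job in, once; it reports no verdict.
The state is a dict: "clock": time; "q": joint angles; "qd": joint speeds; "joint_torque": joint torques, N m; "tool_pos": TCP position; "ee_rot": TCP orientation; "wrist_force": force on the tool from outside, world axes, zero at the start; "torque": the same for the moment, N m; "opening": finger opening in m.
Only numpy, scipy, OpenCV 4.12 (cv2) and the standard library are available. Lean on these libraries where they do the work, as an engineer would, in place of code of your own. Each camera call takes 0.05 s, during which the arm holds its last target. There are 200 camera calls.

## Task

I want to work at the round ceramic coaster: swing the lamp arm round until its shade hangs over the middle of the coaster, as nearly as the arm allows, and leave it there. Also flip the black toggle switch on the backsplash ledge all the way over, away from you (towards the tiled backsplash), to turn the lamp on. Leave the coaster, scoop, tin and clothespins where they are.

Things in the scene. Friction and masses are not known exactly. Their poses are not given: they have to be found in the camera images.
- lamp_arm (a joint): Swing of the lamp arm about its upright post (vertical hinge), rad. 0: the arm points from the post straight towards -x of the lamp's foot (roughly towards the robot; the foot may be turned up to 0.12 rad); positive is counter-clockwise seen from above (free end towards -y); stops at -1.1 and 1.1. The hinge is stiff (about 1 to 2 N at the end of the arm) and stays where it is left.
- lamp_pivot (a point): Point on the vertical hinge axis at the arm's height (z = 0.225). The arm is a round bar 14 mm thick, reaching 220 mm from this axis to the shade's axis. The post is a steel rod 22 mm across on a 72 mm foot, fixed on the ledge, its top at z = 0.246.
- lamp_knob (a point): Grip point on the lamp arm's free end: a black upright round knob, 18 mm across, above the shade's axis, standing from the bar (upper side z = 0.232) up to z = 0.279. This point is on the knob's axis at z = 0.265. It can be pinched from above in any direction.
- shade_mid (a point): Centre of the white conical shade's underside, at z = 0.14, straight below the knob. The shade is 92 mm across at the bottom, about 40 mm at the top, 61 mm high.
- coaster: Round white ceramic coaster, 94 mm across, 8 mm thick, lying on the planks; origin at the centre of its underside. Its centre lies within about 25 mm of the circle that the shade travels on.
- toggle (a joint): Angle of the toggle switch's lever, rad: near 0 = off, leaning towards the robot (-x); 1.0 = fully on, leaning towards +x. It stays where it is left.
- toggle_tip (a point): Tip of the black toggle lever, 50 mm long, on a small black block fixed on the ledge; it swings in the x-z plane. The wooden ledge, 40 mm high, runs along y from x = 0.60 to 0.76; at x = 0.79 stands a tiled backsplash 110 mm high.
- scoop: Stainless measuring scoop (bystander): round cup 50 mm across, 32 mm high, flat handle 85 mm long to its own -x; origin under the cup's centre.
- tin: Blue enamel tin with a closed flip-top lid (bystander), 89 x 124 x 101 mm; origin at the centre of its underside.
- pin1: Orange plastic clothespin (bystander) lying flat, 74 mm long, about 14 mm wide, 10 mm high; origin at the centre of its underside.
- pin2: The other orange clothespin (bystander), like the first.
Mind the look-alikes: they are no part of the job. Several things look just like the coaster: the one meant starts farthest from the robot's base.

How it is judged:
By the outcome, as a careful person would: the job done as asked, in the order asked, and still so for the second after the job is handed in, with the robot touching nothing.
It also fails if it takes over 54 s, if anything falls off the work surface, if the arm or the gripper's body presses on something with over 40 N, if the wrist force passes 120 N, or if a joint passes its speed limit or range.

## Working session

There is one attempt and no reset: what is moved stays moved. The work goes in short steps, Python scripts to look and compute and a tool call to move; the robot and the scene stay as the last step left them, time stands still between calls to the robot, and variables do not carry over. Pictures are saved under pics/ and viewed, about 8 in all and at most 12, crops included, and the job is handed in when it is done.

Besides the shell and the picture viewer there is one more tool, called after "Emit:" as name([rows], argument=value, ...), one row to a line, values as JSON. carry_out: Moves the arm, as the interface text tells. Its arguments: {"type":"object","properties":{"targets":{"type":"array","items":{"type":"array","items":{"type":"number"}}},"force":{"type":"number"}},"required":["targets"]}

```bash
ls; mkdir -p pics
cat > h.py <<'E'
from plant import *
import numpy as np, cv2
from scipy.spatial.transform import Rotation as Ro
def shot(n,f):
    ci=camera_info(n); p,d=snapshot(n); cv2.imwrite('pics/'+f+'.png',p[:,:,::-1]); np.savez('pics/'+f+'.npz',p=p,d=d,**{k:np.array(v) for k,v in ci.items()})
def load(f): return np.load('pics/'+f+'.npz')
def px(z,u,v,h=None):
    R,t=z['R'],z['t']; ray=R.T@np.array([(u-z['cx'])/z['fx'],(v-z['cy'])/z['fy'],1]); c=-R.T@t
    s=float(z['d'][int(v),int(u)]) if h is None else (h-c[2])/ray[2]
    return c+s*ray
def totool(P):  # world target -> shift in tool axes
    s=sense(); return Ro.from_quat(s['ee_rot']).inv().apply(np.array(P)-s['tool_pos'])
E
python3 - <<'E'
from h import *
shot('scene','s0'); shot('top','t0')
s=sense(); print(s['clock'],s['tool_pos'],Ro.from_quat(s['ee_rot']).as_matrix().round(3),s['opening'])
for n in('scene','top'):
    c=camera_info(n);print(n,-np.array(c['R']).T@c['t'])
E
```

```text
pics
0.1 [0.19152191 0.4884318  0.22831352] [[-0.001 -0.931  0.365]
 [-0.001  0.365  0.931]
 [-1.     0.    -0.001]] 0.08484813080094107
scene [1.49112249 0.10539217 0.91040735]
top [ 0.2970373  -0.00714242  1.59038707]
```

View pics/t0.png

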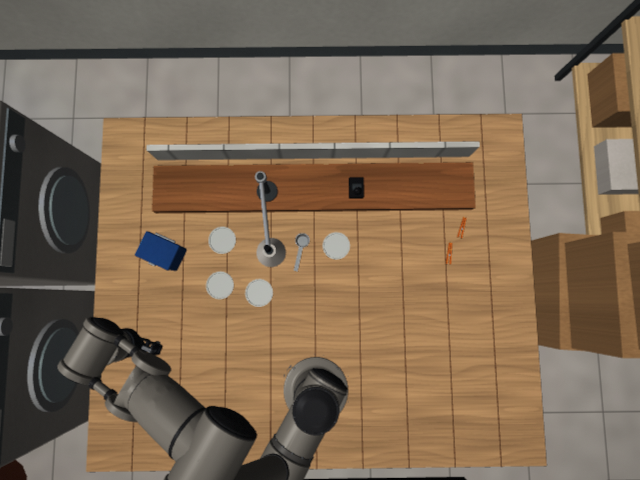

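View pics/s0.png

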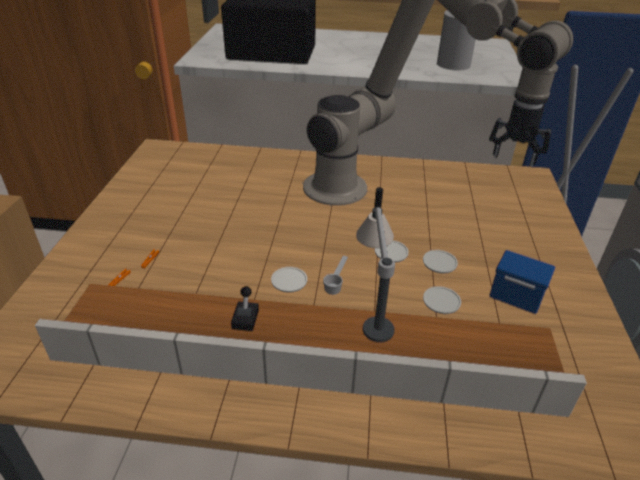

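The top view shows four white discs, at (222,240), (220,286), (259,293) and (336,246). The lamp's pivot is near (261,176), its knob near (269,250), and the toggle near (357,187). I'll measure the discs to pick the farthest one.

Run:
```python
from h import *
z=load('t0'); p=z['p'].astype(int)
m=((p.min(2)>150)&(p.max(2)-p.min(2)<32)).astype(np.uint8)
m[:215]=0; m[320:]=0; m[:,:190]=0; m[:,370:]=0
n,l,st,c=cv2.connectedComponentsWithStats(m)
for i in range(1,n):
    if st[i,4]>100:
        P=px(z,*c[i],h=.008); print(c[i].round(1),st[i],P.round(4),'r',np.hypot(P[0],P[1]).round(4))
piv=px(z,260.5,176,h=.246); kn=px(z,269,249,h=.279)
print('piv',piv,'kn',kn,np.linalg.norm((piv-kn)[:2]))
print('toggle',px(z,357,187),[ (u,v,px(z,u,v).round(3)) for u,v in((357,182),(357,192))])
a=z['p'][150:310,180:400,::-1]; cv2.imwrite('pics/c0.png',cv2.resize(a,None,fx=3.6,fy=3.6,interpolation=2))
```

```text
[222.1 239.7] [209 227  26  27 516] [0.5039 0.3131 0.008 ] r 0.5933
[336.1 245.5] [323 233  27  26 539] [ 0.4797 -0.0778  0.008 ] r 0.486
[219.9 284.9] [207 272  26  27 537] [0.3496 0.3185 0.008 ] r 0.4729
[258.9 292.4] [246 279  27  28 554] [0.3229 0.1862 0.008 ] r 0.3727
piv [0.66233498 0.15383632 0.246     ] kn [0.44040671 0.12487454 0.279     ] 0.22381005984333105
toggle [ 0.66024037 -0.145137    0.10508032] [(357, 182, array([ 0.688, -0.15 ,  0.061])), (357, 192, array([ 0.641, -0.144,  0.118]))]
```

View pics/c0.png

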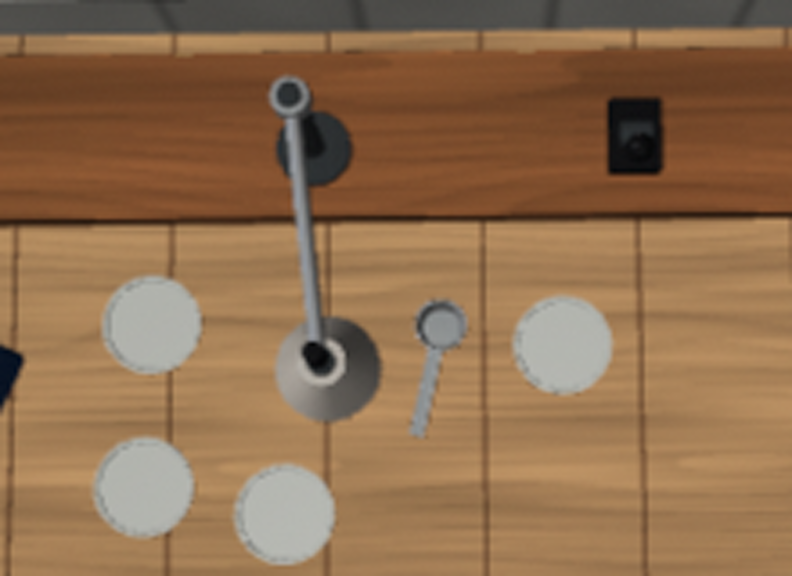

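The discs lie 0.593, 0.486, 0.473 and 0.373 m from the base. The one meant is therefore the disc at (222,240), at world (0.504, 0.313). The crop confirms it: a plain white disc, left of the lamp near the ledge. It is also 0.2245 m from the pivot, which fits the 0.22 m circle. Next I rise and hover over the knob.

Emit:
carry_out([
  [-0.06,0,0,0,0,0,1],
  [-0.12,-0.01,-0.005,0,0,0,1],
  [-0.132,-0.05,-0.035,0,0,0,1],
  [-0.132,-0.095,-0.065,0,0,0,1],
  [-0.132,-0.14,-0.095,0,0,0,1],
  [-0.132,-0.185,-0.125,0,0,0,1],
  [-0.132,-0.23,-0.155,0,0,0,1],
  [-0.132,-0.275,-0.185,0,0,0,1],
  [-0.132,-0.32,-0.215,0,0,0,1],
  [-0.132,-0.363,-0.246,0,0,0,1],
  [-0.132,-0.363,-0.246,0,0,0,1],
  [-0.132,-0.363,-0.246,0,0,0,1],
])

```text
clock: 1.6
tool_pos: [0.4395, 0.1274, 0.3606]
ee_rot: [-0.398, 0.585, 0.399, 0.584]
wrist_force: [-0.2, -0.5, -0.0]
opening: 0.0856
```

Run:
```python
from h import *
shot('wrist','w0'); z=load('w0'); print(-z['R'].T@z['t'], sense()['tool_pos'],sense()['q'])
for n,P in(('kn',(.44,.125,.279)),('piv',(.662,.154,.246)),('coaster',(.504,.313,.008))):
    c=z['R']@np.array(P)+z['t']; print(n,c[:2]/c[2]*z['fx']+[z['cx'],z['cy']])
```

```text
[0.37657694 0.1522255  0.50648658] [0.43927822 0.12786371 0.36078007] [ 1.15151046e-01  1.42152402e-01  1.43078893e+00  4.59936159e-04
  1.56914082e+00 -1.08249734e+00]
kn [310.86046178 245.83225088]
piv [436.07512924 450.32714417]
coaster [459.99601295 180.77042123]
```

View pics/w0.png

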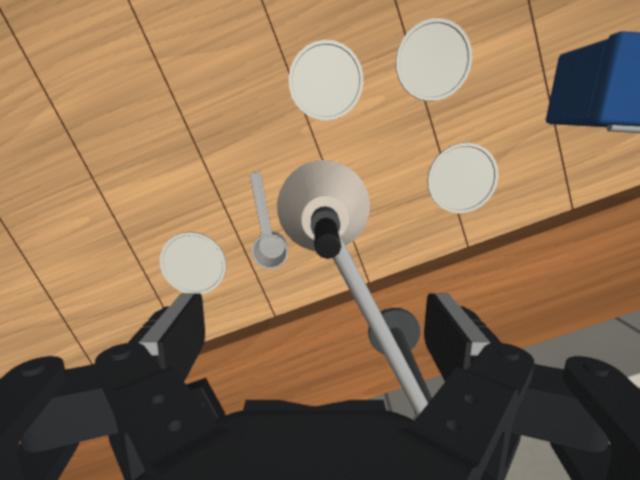

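In the wrist view the knob top is at (328,246), the meant coaster's centre at (463,178), and the bar runs down to about (420,405).

Run:
```python
from h import *
z=load('w0'); k=px(z,328,246,h=.279); c=px(z,463,178,h=.008); print(k,c)
t=load('t0')
for u,v in((260.3,176.4),(260.8,176)):
  print(px(t,u,v,h=.246))
print('bar mids',[px(z,u,v,h=.232).round(4) for u,v in((352,279),(410,392))])
piv=px(t,260.3,176.4,h=.246)
print(np.hypot(*(k-piv)[:2]),np.hypot(*(c-piv)[:2]))
print('top knob',px(t,180+316/3.6,150+355/3.6,h=.279), px(t,180+310/3.6,150+349/3.6,h=.279))
print(totool([k[0],k[1],.265]))
```

```text
[0.44414644 0.13523125 0.279     ] [0.50188641 0.31775075 0.008     ]
[0.66112205 0.15442492 0.246     ]
[0.6623253  0.15294564 0.246     ]
bar mids [array([0.4908, 0.1397, 0.232 ]), array([0.6086, 0.1508, 0.232 ])]
0.21782289435912527 0.2281037370355075
top knob [0.4415558  0.12834497 0.279     ] [0.44636949 0.13308712 0.279     ]
[ 0.09578038 -0.00190945  0.00861833]
```

Emit:
carry_out([
  [0.03,-0.002,0.007,0,0,0,1],
  [0.06,-0.002,0.007,0,0,0,1],
  [0.095,-0.002,0.007,0,0,0,1],
  [0.095,-0.002,0.007,0,0,0,1],
  [0.095,-0.002,0.007,0,0,0,0.15],
  [0.095,-0.002,0.007,0,0,0,0],
  [0.095,-0.002,0.007,0,0,0,0],
  [0.095,-0.002,0.007,0,0,0,0],
  [0.095,-0.002,0.007,0,0,0,0],
], force=25)

```text
clock: 2.78
tool_pos: [0.4447, 0.1331, 0.2666]
ee_rot: [-0.399, 0.584, 0.398, 0.585]
wrist_force: [0.0, 1.0, 4.8]
opening: 0.0163
```

Run:
```python
from h import *
s=sense(); p=s['tool_pos']; piv=np.array([.662,.1545]); c=np.array([.503,.3155])
d0=p[:2]-piv; d1=c-piv
ang=lambda d: np.arctan2(-d[1],-d[0])
sw=ang(d1)-ang(d0); print(ang(d0),ang(d1),sw)
for i in range(1,11):
    a=sw*i/10; R=np.array([[np.cos(a),-np.sin(a)],[np.sin(a),np.cos(a)]]); t=piv+R@d0
    print(totool([*t,.2655]).round(4),np.degrees(-a).round(1),t)
```

```text
0.09824896915459527 -0.7916480820191472 -0.8898970511737424
[0.0011 0.0081 0.0177] 5.1 [0.44361525 0.15247786]
[0.0011 0.0145 0.036 ] 10.2 [0.44429968 0.17189422]
[0.0012 0.0193 0.0548] 15.3 [0.44670698 0.19117292]
[0.0012 0.0224 0.074 ] 20.4 [0.45081809 0.21016139]
[0.0012 0.0238 0.0934] 25.5 [0.45660049 0.22870936]
[0.0012 0.0235 0.1128] 30.6 [0.4640084  0.24667004]
[0.0012 0.0214 0.1321] 35.7 [0.47298322 0.26390129]
[0.0013 0.0176 0.1512] 40.8 [0.48345389 0.28026675]
[0.0013 0.0122 0.1698] 45.9 [0.49533758 0.2956369 ]
[0.0013 0.0051 0.1879] 51.0 [0.50854021 0.3098901 ]
```

Emit:
carry_out([
  [0.001,0.008,0.018,5,0,0,0],
  [0.001,0.0145,0.036,10,0,0,0],
  [0.001,0.019,0.055,15,0,0,0],
  [0.001,0.022,0.074,20,0,0,0],
  [0.001,0.024,0.093,25.5,0,0,0],
  [0.001,0.0235,0.113,30.5,0,0,0],
  [0.001,0.0215,0.132,35.5,0,0,0],
  [0.001,0.0175,0.151,41,0,0,0],
  [0.001,0.012,0.17,46,0,0,0],
  [0.001,0.005,0.188,51,0,0,0],
  [0.001,0.005,0.188,51,0,0,0],
  [0.001,0.005,0.188,51,0,0,0],
])

```text
clock: 4.28
tool_pos: [0.5069, 0.3128, 0.2666]
ee_rot: [-0.107, 0.699, 0.111, 0.699]
wrist_force: [-7.5, 9.2, 10.8]
opening: 0.0164
```

Run:
```python
from h import *
shot('top','t1');shot('scene','s1');s=sense();print(s['tool_pos'],s['wrist_force'],s['opening'],s['q'])
a=load('t1')['p'][150:310,180:400,::-1]; b=load('s1')['p'][180:360,330:560,::-1]
cv2.imwrite('pics/c1.png',np.vstack([cv2.resize(a,(400,291),interpolation=2),cv2.resize(b,(400,309),interpolation=2)]))
```

```text
[0.50680217 0.31272651 0.2666154 ] [-7.08640998  8.98254773  9.34917878] 0.01636844282153475 [0.42136444 0.4489574  1.25483318 0.00539171 1.43592362 0.11186961]
```

View pics/c1.png

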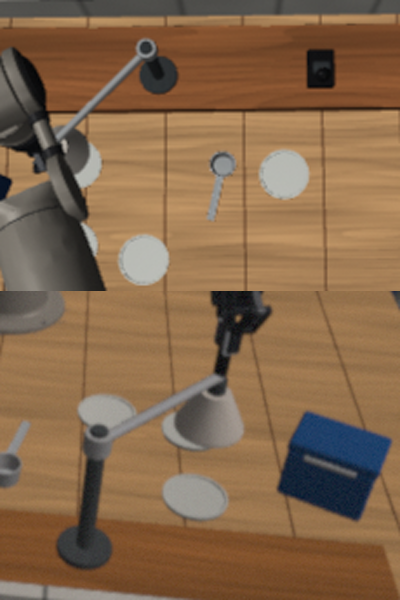

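The lamp bar now points towards the coaster, which the shade partly hides at about (80,160) in the upper half. I release, rise and check from close by.

Emit:
carry_out([
  [0,0,0,0,0,0,0.5],
  [0,0,0,0,0,0,1],
  [0,0,0,0,0,0,1],
  [0,0,0,0,0,0,1],
  [-0.03,0,0,0,0,0,1],
  [-0.07,0,0,0,0,0,1],
  [-0.11,0,0,0,0,0,1],
  [-0.11,-0.06,0,0,0,0,1],
  [-0.11,-0.06,0,0,0,0,1],
])

```text
clock: 5.5
tool_pos: [0.5275, 0.2496, 0.3752]
ee_rot: [-0.107, 0.699, 0.106, 0.699]
wrist_force: [-0.4, -0.6, -0.6]
opening: 0.0855
```

Run:
```python
from h import *
shot('wrist','w1');shot('top','t2');s=sense();print(s['clock'],s['tool_pos'],s['wrist_force'])
z=load('w1'); print(-z['R'].T@z['t'])
cv2.imwrite('pics/c2.png',cv2.resize(z['p'][:,:,::-1],(800,600),interpolation=2))
```

```text
5.6 [0.52646118 0.25214674 0.37470726] [-0.41957528  0.17079887 -1.14227008]
[0.50693519 0.31419357 0.52095425]
```

View pics/c2.png

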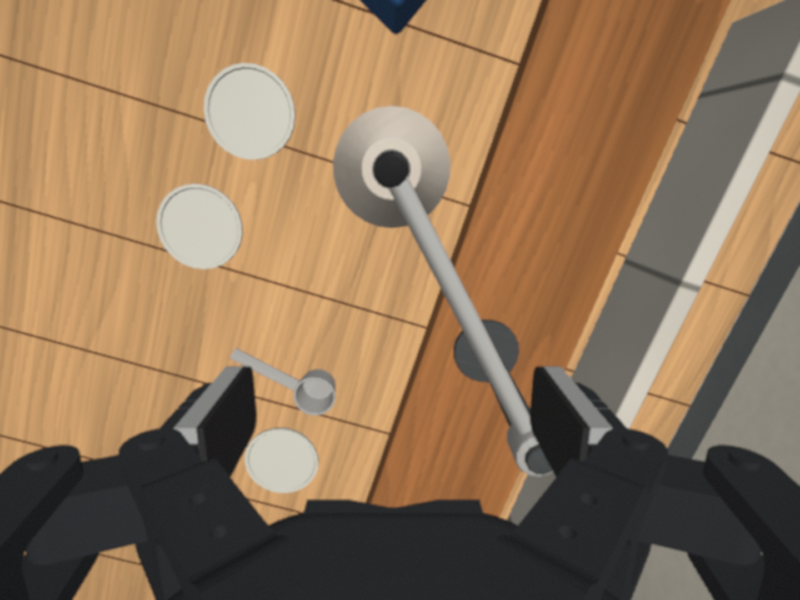

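From almost straight above, the shade at (391,167) hides the coaster completely, so the two agree within about 16 mm. Numbers follow.

Run:
```python
from h import *
z=load('w1'); k=px(z,391*.8,168*.8,h=.279); sh=px(z,391.5*.8,167*.8,h=.14); pv=px(z,541*.8,458*.8,h=.246)
print('knob',k,'shade',sh,'pivot',pv, np.hypot(*(k-pv)[:2]))
# consistency of coaster estimates: ellipse-fit in w0 and t0, plus other coasters in t0/w0/w1 for calibration offset
def blobs(f):
    z=load(f);p=z['p'].astype(int);m=((p.min(2)>165)&(p.max(2)-p.min(2)<30)).astype(np.uint8)
    n,l,st,c=cv2.connectedComponentsWithStats(m)
    for i in range(1,n):
        if st[i,4]>350 and st[i,2]<90 and st[i,3]<90: 
            cn=cv2.findContours((l==i).astype(np.uint8),0,2)[0][0]
            if len(cn)<10: continue
            e=cv2.fitEllipse(cn); print(f,np.round(e[0],1),np.round(e[1],1),px(z,*e[0],h=.008).round(4))
for f in('t0','t2','w0','w1'): blobs(f)
z=load('t2');a=z['p'][150:270,180:300,::-1]; b=z['p'][165:210,335:380,::-1]
cv2.imwrite('pics/c3.png',np.hstack([cv2.resize(a,(500,500),interpolation=2),cv2.resize(b,(300,500),interpolation=2)]))
```

```text
knob [0.50626927 0.31357343 0.279     ] shade [0.50603913 0.31406848 0.14      ] pivot [0.66121667 0.16097098 0.246     ] 0.21747690407776982
t0 [222.6 239.7] [22.9 23.5] [0.5039 0.3115 0.008 ]
t0 [336.2 245.4] [23.5 24.4] [ 0.4798 -0.0782  0.008 ]
t0 [220.2 284.9] [23.3 24.3] [0.3495 0.3175 0.008 ]
t0 [259.  292.4] [24.1 24.8] [0.3227 0.1856 0.008 ]
t2 [336.3 245.4] [24.2 24.8] [ 0.48   -0.0785  0.008 ]
t2 [260.  292.1] [22.4 25.5] [0.3238 0.1823 0.008 ]
w0 [433.7  59.1] [72.4 81.9] [0.3466 0.323  0.008 ]
w0 [325.4  79.6] [72.4 78.4] [0.3196 0.1898 0.008 ]
w0 [462.7 177.6] [64.4 71.6] [0.5012 0.3175 0.008 ]
w0 [337.4 205.7] [46.  78.4] [0.4755 0.1475 0.008 ]
w0 [192.4 262.9] [58.6 65.1] [ 0.4772 -0.0744  0.008 ]
w1 [199.   88.6] [68.9 76.6] [0.3474 0.3237 0.008 ]
w1 [316.  117.6] [54.2 74.2] [0.5033 0.3347 0.008 ]
w1 [159.  180.6] [62.5 69.6] [0.3205 0.1906 0.008 ]
w1 [224.7 368.1] [48.9 56.8] [ 0.4779 -0.0737  0.008 ]
```

The wrist and top cameras differ by a constant (-2.5, +4.5) mm. Within the wrist frame, the coaster is at (0.5015, 0.3178) and the shade at (0.506, 0.314). Their bearings from the pivot are 45.3° and 45.4°, so they agree within about 1 mm along the arc; the leftover ~4 mm is radial, set by the arm's length. Lamp done. Next is the toggle.

Run:
```python
from h import *
print(totool([.60,-.145,.30]), Ro.from_quat(sense()['ee_rot']).as_matrix().round(3))
```

```text
[ 0.07456882 -0.40091649 -0.04919471] [[-0.001 -0.301  0.954]
 [ 0.     0.954  0.301]
 [-1.     0.    -0.   ]]
```

Emit:
carry_out([
  [0,-0.04,-0.005,3,0,0,1],
  [0,-0.08,-0.01,6,0,0,0.8],
  [0,-0.12,-0.015,9,0,0,0.6],
  [0,-0.16,-0.02,12,0,0,0.4],
  [0,-0.2,-0.025,15,0,0,0.2],
  [0,-0.24,-0.03,17.5,0,0,0],
  [0.01,-0.28,-0.035,17.5,0,0,0],
  [0.03,-0.32,-0.04,17.5,0,0,0],
  [0.055,-0.36,-0.045,17.5,0,0,0],
  [0.075,-0.4,-0.05,17.5,0,0,0],
  [0.075,-0.4,-0.05,17.5,0,0,0],
  [0.075,-0.4,-0.05,17.5,0,0,0],
])

```text
clock: 7.1
tool_pos: [0.5998, -0.1426, 0.3]
ee_rot: [-0.001, 0.707, 0.001, 0.707]
wrist_force: [-0.4, 0.5, -0.0]
opening: 0.0001
```

Run:
```python
from h import *
shot('wrist','w2');s=sense();print(s['clock'],s['tool_pos'],s['opening'],Ro.from_quat(s['ee_rot']).as_matrix().round(3))
z=load('w2'); c=-z['R'].T@z['t'];print(c)
for P in((.641,-.145,.11),(.66,-.145,.04)):
    q=z['R']@np.array(P)+z['t']; print(q[:2]/q[2]*z['fx']+[z['cx'],z['cy']])
cv2.imwrite('pics/c4.png',cv2.resize(z['p'][:,:,::-1],(800,600),interpolation=2))
```

```text
7.15 [ 0.59988754 -0.14234385  0.30052195] 1.3976270770935506e-06 [[ 0.001 -0.003  1.   ]
 [ 0.     1.     0.003]
 [-1.     0.     0.001]]
[ 0.59920666 -0.07516164  0.4458415 ]
[359.23723437 212.5817284 ]
[368.94983002 199.74331968]
```

View pics/c4.png

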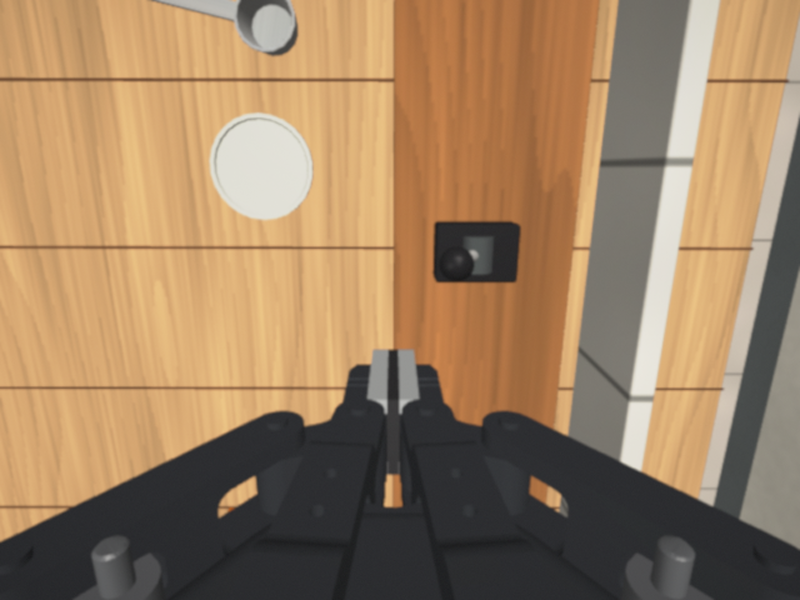

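The toggle's black ball is at (456,262), leaning to -x on its block, which spans (435–519, 223–281) in this view. The lever's grey root is at about (480,255).

Run:
```python
from h import *
z=load('w2')
for n,u,v in(('ball',456,262),('ball2',456,258),('ballL',444,263),('root',484,246),('blk',510,250),('blk far',505,232),('blkTL',440,228),('blkBR',515,277),('ledge',540,300)):
    print(n,px(z,u*.8,v*.8).round(4))
```

```text
ball [ 0.6449 -0.1405  0.1185]
ball2 [ 0.645  -0.1378  0.1171]
ballL [ 0.6367 -0.142   0.1145]
root [ 0.673  -0.1359  0.0754]
blk [ 0.6968 -0.1408  0.0658]
blk far [ 0.6914 -0.1257  0.0665]
blkTL [ 0.638  -0.1226  0.0656]
blkBR [ 0.703  -0.1641  0.0643]
ledge [ 0.7338 -0.1912  0.0406]
```

The ball's centre is about (0.646, -0.142, 0.110) and the lever's pivot about (0.670, 0.066). That gives 50 mm at 0.5 rad, which fits. I go down on the robot's side and push towards +x.

Emit:
carry_out([
  [0.05,-0.001,0,0,0,0,0],
  [0.1,-0.001,0,0,0,0,0],
  [0.15,-0.001,0,0,0,0,0],
  [0.183,-0.001,0,0,0,0,0],
  [0.183,-0.001,0.01,0,0,0,0],
  [0.183,-0.001,0.02,0,0,0,0],
  [0.183,-0.001,0.03,0,0,0,0],
  [0.183,-0.001,0.04,0,0,0,0],
  [0.183,-0.001,0.05,0,0,0,0],
  [0.183,-0.001,0.06,0,0,0,0],
  [0.183,-0.001,0.066,0,0,0,0],
  [0.183,-0.001,0.066,0,0,0,0],
])

```text
clock: 8.65
tool_pos: [0.6658, -0.1446, 0.1166]
ee_rot: [-0.001, 0.707, 0.001, 0.707]
wrist_force: [-0.1, -1.1, 0.1]
opening: 0.0002
```

Run:
```python
from h import *
shot('wrist','w3');s=sense();print(s['clock'],s['tool_pos'],s['wrist_force'])
z=load('w3'); cv2.imwrite('pics/c5.png',cv2.resize(z['p'][:,:,::-1],(800,600),interpolation=2))
```

```text
8.7 [ 0.66543754 -0.14466615  0.11665285] [-0.53502763 -0.05334435 -0.81051819]
```

View pics/c5.png

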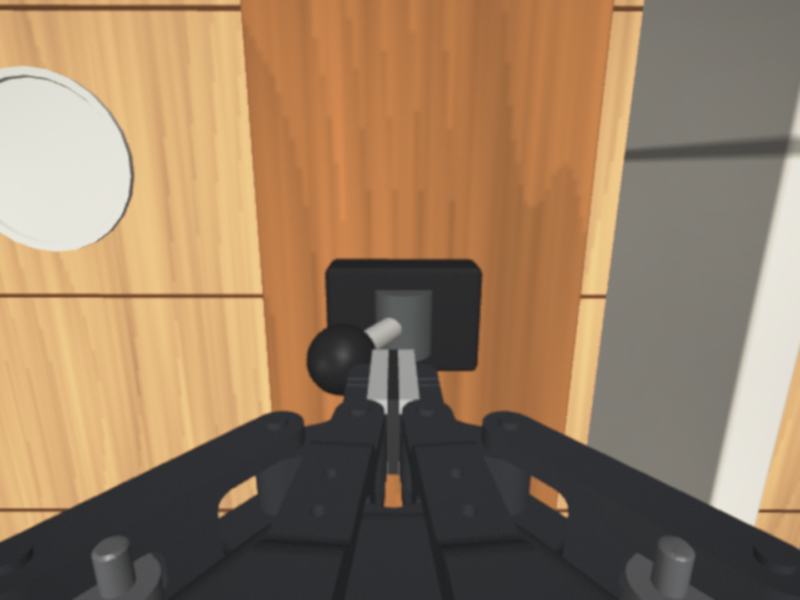

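The fingers went past the ball on its -y side: the ball at (342,358) is still leaning back. I check its depth.

Run:
```python
from h import *
z=load('w3')
for n,u,v in(('ball',342,358),('ball up',342,335),('ball low',338,382),('ballL',318,360),('shaft',383,332),('tipL',378,358),('tipR',408,358),('tip low',378,395),('blkTL',335,270),('blkBR',470,362),('finger back',355,385),('cyl',405,310)):
    print(n,px(z,u*.8,v*.8).round(4), z['d'][int(v*.8),int(u*.8)].round(3))
print(sense()['q'])
```

```text
ball [ 0.6482 -0.1387  0.1188] 0.155
ball up [ 0.6478 -0.1324  0.1137] 0.158
ball low [ 0.6468 -0.1468  0.1203] 0.156
ballL [ 0.64   -0.1398  0.118 ] 0.156
shaft [ 0.6613 -0.1405  0.0884] 0.185
tipL [ 0.6607 -0.1336  0.1307] 0.142
tipR [ 0.6699 -0.1331  0.1318] 0.141
tip low [ 0.6615 -0.1331  0.1555] 0.118
blkTL [ 0.6398 -0.1205  0.0638] 0.203
blkBR [ 0.7009 -0.1635  0.0654] 0.213
finger back [ 0.6544 -0.1373  0.1416] 0.132
cyl [ 0.6704 -0.1353  0.0756] 0.196
[-3.26527998e-01  7.21695624e-01  1.18885228e+00  7.08970412e-05
  1.23152156e+00 -3.27996958e-01]
```

Run:
```python
from h import *
z=load('w3')
for v in range(262,330,5): print(v,px(z,303,v).round(4),px(z,322,v).round(4),z['p'][v,303])
shot('scene','s2'); z=load('s2')
for P in((.666,-.1447,.0977),(.647,-.14,.11)):
    q=z['R']@np.array(P)+z['t']; print(q[:2]/q[2]*z['fx']+[z['cx'],z['cy']])
cv2.imwrite('pics/c6.png',cv2.resize(z['p'][200:350,180:330,::-1],(600,600),interpolation=2))
```

```text
262 [ 0.6595 -0.1395  0.0857] [ 0.6694 -0.1431  0.0755] [185 182 176]
267 [ 0.6597 -0.1405  0.0905] [ 0.6694 -0.1464  0.0743] [186 183 177]
272 [ 0.6598 -0.1419  0.0937] [ 0.6694 -0.1486  0.0761] [167 164 159]
277 [ 0.6597 -0.1452  0.0918] [ 0.6695 -0.1518  0.0753] [129 127 123]
282 [ 0.6608 -0.133   0.1277] [ 0.6683 -0.1332  0.1272] [159 159 157]
287 [ 0.661  -0.1331  0.1323] [ 0.6682 -0.1333  0.1319] [158 159 156]
292 [ 0.6611 -0.133   0.1372] [ 0.6681 -0.1333  0.1366] [159 160 157]
297 [ 0.6613 -0.1329  0.1418] [ 0.668  -0.1329  0.1417] [159 160 158]
302 [ 0.6614 -0.1331  0.1454] [ 0.6679 -0.1331  0.1453] [158 158 156]
307 [ 0.6615 -0.1332  0.149 ] [ 0.6678 -0.1326  0.1502] [158 159 156]
312 [ 0.6616 -0.1333  0.1524] [ 0.6678 -0.1331  0.1528] [159 159 157]
317 [ 0.6617 -0.133   0.1564] [ 0.6677 -0.1327  0.1571] [158 158 156]
322 [ 0.6619 -0.1318  0.1619] [ 0.6677 -0.1339  0.1581] [137 137 136]
327 [ 0.6619 -0.1323  0.164 ] [ 0.6676 -0.132   0.1645] [50 51 54]
[243.32375756 299.32810075]
[246.97213007 289.69995572]
```

View pics/c6.png

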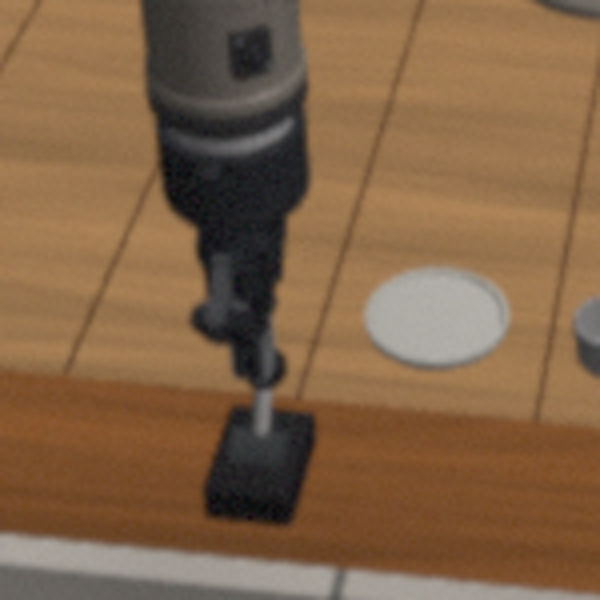

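The scene and wrist depths agree that the shut fingertips end near z = 0.127, so they passed about 8 mm over the ball. I didn't get the 19 mm reach ahead of the TCP that I expected. I back off, go 25 mm lower and push again; even with the stated 19 mm reach the tips would clear the block's top.

Emit:
carry_out([
  [-0.008,0.004,-0.01,0,0,0,0],
  [-0.008,0.004,-0.04,0,0,0,0],
  [0,0.004,-0.066,0,0,0,0],
  [0.025,0.004,-0.066,0,0,0,0],
  [0.025,0.004,-0.066,0,0,0,0],
  [0.025,0.004,-0.05,0,0,0,0],
  [0.025,0.004,-0.038,0,0,0,0],
  [0.025,0.004,-0.026,0,0,0,0],
  [0.025,0.004,-0.014,0,0,0,0],
  [0.025,0.004,-0.004,0,0,0,0],
  [0.025,0.004,0.004,0,0,0,0],
  [0.025,0.004,0.004,0,0,0,0],
])

```text
clock: 10.25
tool_pos: [0.6683, -0.1405, 0.0919]
ee_rot: [-0.0, 0.708, 0.001, 0.706]
wrist_force: [-6.4, 0.9, 3.6]
opening: 0.0001
```

Run:
```python
from h import *
shot('wrist','w4');s=sense();print(s['clock'],s['tool_pos'],s['wrist_force'])
z=load('w4'); cv2.imwrite('pics/c7.png',cv2.resize(z['p'][:,:,::-1],(800,600),interpolation=2))
```

```text
10.3 [ 0.66828421 -0.14047697  0.0919193 ] [-6.33384729  0.69301334  2.94304395]
```

View pics/c7.png

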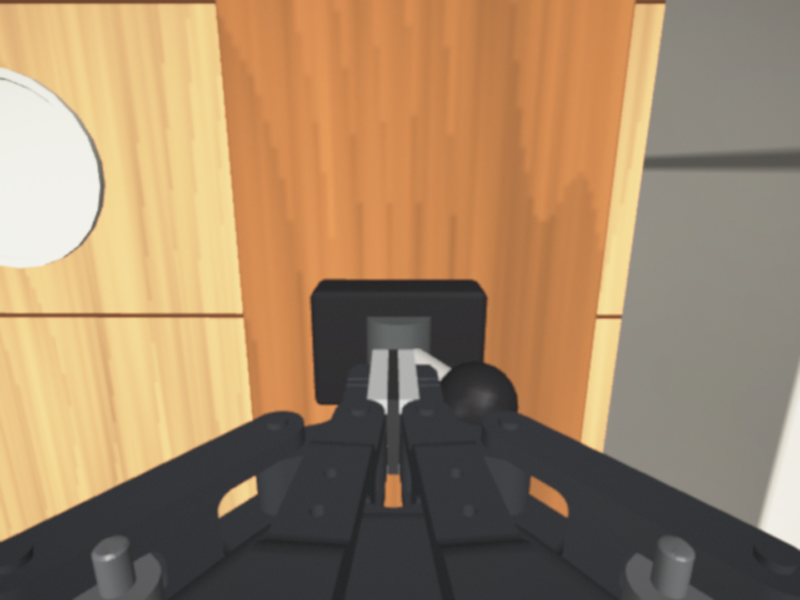

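The ball is now on the far side at (479,395), with 6 N of push. I measure its lean.

Run:
```python
from h import *
z=load('w4')
for u,v in((479,385),(490,395),(479,400),(510,395),(435,365),(318,340),(482,340)): print(px(z,u*.8,v*.8).round(4))
```

```text
[ 0.6931 -0.1342  0.1145]
[ 0.696  -0.1362  0.1168]
[ 0.6926 -0.1371  0.1182]
[ 0.7026 -0.1377  0.1139]
[ 0.6826 -0.1397  0.088 ]
[ 0.638  -0.1388  0.0663]
[ 0.7032 -0.1389  0.0655]
```

Emit:
carry_out([
  [0,0,0.002,0,0,0,0],
  [0,0,0.004,0,0,0,0],
  [0,0,0.006,0,0,0,0],
  [0,0,0.006,0,0,0,0],
])

```text
clock: 10.8
tool_pos: [0.6691, -0.1404, 0.0918]
ee_rot: [0.0, 0.713, 0.001, 0.702]
wrist_force: [-26.6, 0.6, 13.2]
opening: 0.0003
```

Run:
```python
from h import *
shot('wrist','w5');s=sense();print(s['clock'],s['tool_pos'],s['wrist_force'])
z=load('w5')
p=z['p'].astype(int); 
for u in range(360,440,6): print(u,px(z,u,316).round(4),p[316,u])
```

```text
10.85 [ 0.66909669 -0.14039698  0.09182564] [-26.654341     0.63839582  13.49043539]
360 [ 0.6857 -0.1369  0.1152] [47 46 48]
366 [ 0.6878 -0.1365  0.1159] [51 50 51]
372 [ 0.6899 -0.1364  0.1161] [61 59 61]
378 [ 0.692  -0.136   0.1168] [72 70 71]
384 [ 0.6941 -0.1359  0.117 ] [86 84 84]
390 [ 0.6962 -0.1359  0.117 ] [77 75 75]
396 [ 0.6987 -0.1365  0.1158] [52 51 52]
402 [ 0.7011 -0.1371  0.1145] [47 46 48]
408 [ 0.7037 -0.1379  0.1129] [42 41 43]
414 [ 0.7264 -0.1756  0.0403] [185 122  74]
420 [ 0.7298 -0.1754  0.0407] [189 124  75]
426 [ 0.7334 -0.1755  0.0403] [182 120  72]
432 [ 0.7365 -0.1749  0.0414] [188 124  75]
438 [ 0.7403 -0.1753  0.0406] [191 127  77]
```

The force rose to 27 N with under 1 mm of travel, and the ball is at x ≈ 0.695, mirroring its start about the lever's pivot. The lever is at its stop. I back away and rise.

Emit:
carry_out([
  [0,0,-0.01,0,0,0,0],
  [0,0,-0.04,0,0,0,0],
  [0,0,-0.07,0,0,0,0],
  [-0.05,0,-0.08,0,0,0,0],
  [-0.1,0,-0.08,0,0,0,0],
  [-0.15,0,-0.08,0,0,0,0],
  [-0.19,0,-0.1,0,0,0,0],
  [-0.2,0,-0.12,0,0,0,0],
  [-0.2,0,-0.14,0,0,0,0],
  [-0.2,0,-0.14,0,0,0,0],
])

```text
clock: 12.1
tool_pos: [0.5352, -0.1409, 0.2929]
ee_rot: [-0.001, 0.706, 0.0, 0.708]
wrist_force: [-0.1, -0.6, 0.7]
opening: 0.0
```

Run:
```python
from h import *
shot('top','t3');shot('scene','s3');shot('wrist','w6');s=sense();print(s['clock'],s['tool_pos'],s['wrist_force'],s['qd'])
z=load('t3');a=z['p'][150:310,120:400,::-1];b=load('s3')['p'][200:380,180:560,::-1]
cv2.imwrite('pics/c8.png',np.vstack([cv2.resize(a,(600,320),interpolation=2),cv2.resize(b,(600,280),interpolation=2)]))
a0=load('t0')['p'].astype(int); d=np.abs(z['p'].astype(int)-a0).max(2)
for n,(u0,v0,u1,v1) in dict(tin=(130,228,190,275),pins=(440,210,475,270),scoop=(294,232,312,274),c2=(320,230,352,262)).items(): print(n,(d[v0:v1,u0:u1]>30).sum())
```

```text
12.25 [ 0.53621255 -0.14092335  0.2918725 ] [-0.28002289 -0.71176716  0.21308387] [ 2.75827418e-03  1.16284698e-02 -4.52219170e-05 -7.64622625e-04
  1.39152869e-03 -8.81967975e-04]
tin 0
pins 0
scoop 0
c2 770
```

View pics/c8.png

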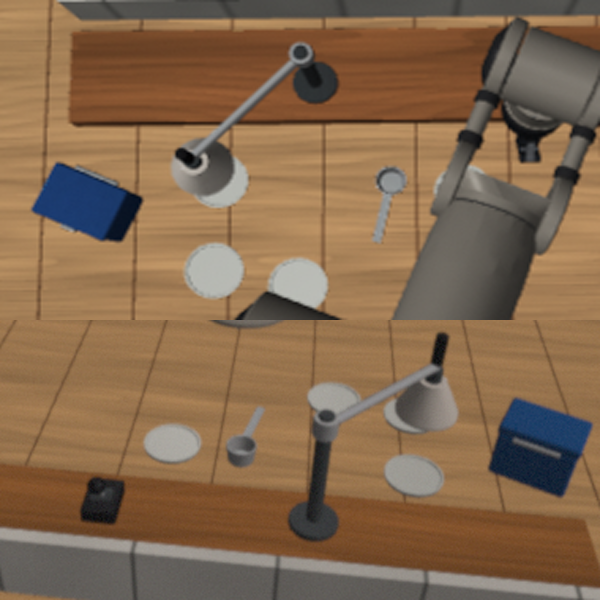

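The shade hangs over the coaster (knob at (187,155) in the upper half), the toggle leans towards the backsplash, and the tin, pins and scoop are unchanged. One last numeric check in the top camera's frame before handing in.

Run:
```python
from h import *
z=load('t3'); g=lambda x,y:(120+x*280/600,150+y*.5)
print('knob',px(z,*g(186,154),h=.279)); pv=px(z,*g(300,53),h=.246); print('piv',pv)
u,v=np.mgrid[0:0,0:0],0
w=load('w6')
# toggle ball: cloud above block
vv,uu=np.mgrid[0:480,0:640]; ray=np.stack([(uu-w['cx'])/w['fx'],(vv-w['cy'])/w['fy'],np.ones_like(uu)],-1)
P=(ray*w['d'][...,None]-w['t'])@w['R']
m=(P[...,2]>.1)&(P[...,2]<.14)&(P[...,0]>.6)&(P[...,0]<.75)&(w['d']>0)
print('ball',m.sum(),P[m].mean(0) if m.any() else None,P[m].max(0) if m.any() else None)
```

```text
knob [0.50556471 0.30251709 0.279     ]
piv [0.66082693 0.15531418 0.246     ]
ball 686 [ 0.69041628 -0.14202813  0.11438868] [ 0.70436493 -0.13080472  0.12132089]
```

The top-view knob reading is coarse (3 mm per pixel) and disagrees with the wrist by a few mm. I use one enlarged crop to settle it.

Run:
```python
from h import *
z=load('t3');a=z['p'][165:255,190:280,::-1]
cv2.imwrite('pics/c9.png',cv2.resize(a,(600,600),interpolation=cv2.INTER_CUBIC))
def pj(P):
    q=z['R']@np.array(P)+z['t']; return ((q[:2]/q[2]*z['fx']+[z['cx'],z['cy']]-[190,165])*600/90).round(1)
for e in(-.03,0,.03):
    a=.7854+e; k=[.6615-.22*np.cos(a),.154+.22*np.sin(a)]
    print(e,k,'knobtop',pj(k+[.279]),'shade',pj(k+[.14]),'shadetop',pj(k+[.201]))
print('piv',pj([.6615,.154,.246]),'coaster',pj([.504,.3123,.008]))
```

```text
-0.03 [np.float64(0.5013405787186215), np.float64(0.3048275829376508)] knobtop [106.4 423.1] shade [175.6 467.7] shadetop [146.9 449.2]
0 [np.float64(0.505936793847528), np.float64(0.30956377756908415)] knobtop [ 95.5 412.7] shade [165.7 458.2] shadetop [136.6 439.3]
0.03 [np.float64(0.5106730053617703), np.float64(0.3141599753009454)] knobtop [ 85.  401.8] shade [156.1 448.4] shadetop [126.6 429.1]
piv [469.6  75.2] coaster [215.7 497.9]
```

View pics/c9.png

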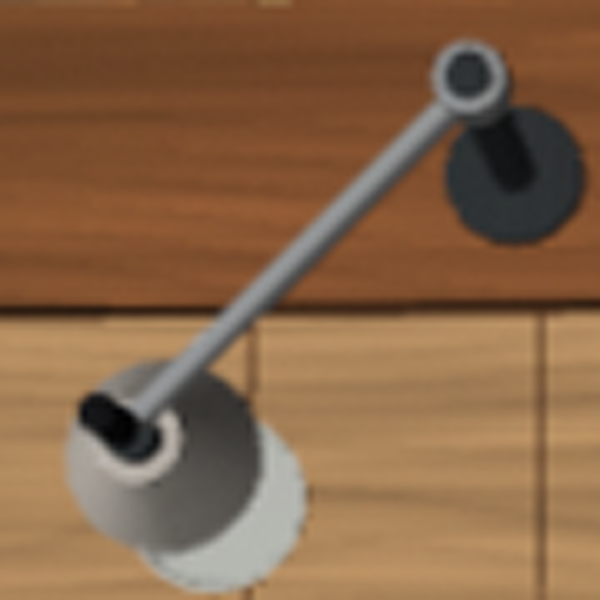

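The shade's rim spans columns 66–264 and rows 358–555, so its centre is at (165,456.5). The prediction for exact alignment is (165.7,458.2), so it is within about 1 mm. Handing in.

```bash
python3 -c "
from plant import *
print(close_job(), sense()['clock'])"
```

```text
the job is handed in; nothing more can be done
the job is handed in; nothing more can be done
```

Both parts are done, lamp first, and I handed the job in at about 12 s of the 54 s allowed; it reports no verdict.

- **Lamp:** I gripped the knob, swung the arm round to the farthest of the four white discs and let go. The wrist and top cameras both put the shade within about 1 mm of the closest point along its circle. The remaining 2–4 mm is along the arm's length, so swinging cannot remove it. At that point the shade hid the coaster from above.
- **Toggle:** my first push passed about 8 mm over the lever's ball without touching it, because the shut fingertips ended higher than I expected. The second push, 25 mm lower, flipped it. The force rose to 27 N with under 1 mm of travel, so the lever was at its stop. After I backed away it was still leaning towards the backsplash.
- **Bystanders:** the tin, clothespins and scoop showed no change in the top view. I never touched the coaster, but the shade mostly covers it, so its position could not be fully re-checked at the end.
- **Disagreements:** the wrist and top cameras differed by a steady 2.5 mm in x and 4.5 mm in y, so I compared positions within one camera. A rough top-view reading of the knob suggested about 6 mm of error, but the enlarged crop of the shade's rim did not bear that out. The frame comparison also flagged the disc on the lamp's far side as changed, because the robot arm was blocking the view of it.

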